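Index the can carrier to the scriber and lock it

TASK

Push the wooden carrier, with its can standing on it, along the slide to the next station, where it clicks into the middle notch of the guide beside the scriber; do not run on past that notch and do not tip the can. Then take the flat steel locking plate (the one with the square-edged steel head) from its slotted block and lower it edgewise through the slot in the carrier until its head sits fully down on the carrier, and let go. Leave the putty knife and the short pipe where they are.

Things in the scene. Friction and masses are not known exactly. Their poses are not given: they have to be found in the camera images.
- bed: Fixed slide: dark wooden bed 130 (x) by 440 (y) by 30 mm high, a steel guide strip along each long side (tops at 50 mm). The -x strip has three 12 mm gaps, the station notches, at y = -100, 0, +100 mm. Steel scriber post, 113 mm high, on the +x edge at y = +55 mm. Origin: centre of the underside; z up; the carrier travels to +y.
- carrier (a joint): Travel (m) of the carrier along the bed's +y: first station 0.0, middle (the next) 0.1, last 0.2. A spring ball clicks into each notch: pulls in from about 2 mm, about 7 N to leave. Starts at the first station. The carrier is a wooden sled 90 mm wide, 200 mm long, deck top 52 mm above the bench, rear end at -y.
- carrier_post (a point): Top centre of the upright round steel push post at the carrier's rear end: 18 mm diameter, 45 mm tall, standing on the deck, top 97 mm above the bench. Axes parallel to the bed's.
- carrier_slot (a point): Centre of the mouth of the slot through the carrier deck, at deck height (52 mm above the bench): 56 mm along the bed's x, 8 mm along y, 20 mm deep; the bed's own 9 mm slot goes on below it only at the middle station. 55 mm ahead (+y) of the post. Axes parallel to the bed's.
- carrier_nest (a point): Centre of the can's nest on the carrier deck, at deck height, 85 mm ahead (+y) of the slot; four 12 mm high wooden stops surround the can. Axes parallel to the bed's.
- can: Squat empty can, 66 mm diameter, 60 mm high, 50 g, standing loose in the nest, its top 112 mm above the bench. Origin: centre of its underside; z up.
- plate: Steel locking plate, 200 g: square-edged head 60 (x) by 16 (y) by 40 mm (z, from the origin up) over a flat blade 52 mm wide (x), 5 mm thick (y), reaching 45 mm below the origin, the last 7 mm 3 mm thick. Origin: centre of the head's underside (the shoulder that rests on the block, later on the deck); z up, y through the thickness.
- plate_block: Fixed wooden block 90 mm (x) by 70 mm (y) by 50 mm high with an 8 mm by 57 mm slot (long side along x) in which the locking plate stands. Origin: centre of its underside.
- knife: Bystander: putty knife standing blade down in a second, equal slotted block, with a round wooden handle 26 mm thick, top 144 mm above the bench. Origin at the block's top; z up.
- pipe: Bystander: short steel pipe lying on the bench, 34 mm diameter, 120 mm long (its y). Origin: middle of its underside.
There are look-alikes about, which are no part of the job. Leave any yellow look-alike of the plate alone.

How it is judged:
By the outcome, as a careful person would: the job done as asked, in the order asked, and still so for the second after the job is handed in, with the robot touching nothing.
It also fails if it takes over 59 s, if anything falls off the work surface, if the arm or the gripper's body presses on something with over 40 N, if the wrist force passes 120 N, or if a joint passes its speed limit or range.

ROBOT

A 6-joint arm with a two-finger parallel gripper is mounted at the origin on the work surface. World frame = base frame: x ahead of the robot, y to its left, z up, the work surface at z = 0. Lengths are in m, angles in rad, forces in N, time in s.
With the tool pointing down it reaches from about 0.225 to 0.875 m from the base axis. Payload 3.4 kg.
Tool frame: the origin (TCP) lies at the very end of the fingers, on their centre line; the grasp point (between the pads) lies 19 mm behind it; z points along the fingers, y is the line along which they close (so a half turn about z gives the same grasp; the last joint's range is limited). The gripper opens to 85 mm and grips with 20 to 120 N. Pads are 22 mm wide; open, the fingers measure 114 mm over their backs; the gripper's body (76 mm by 85 mm) begins 54 mm behind the grasp point. The pads swing forward as they close: fully open they stand 13 mm farther back than shut.
Start: joints at [-1.364, 0.276, 1.505, -0, 1.361, -0.121], TCP at [0.185, -0.544, 0.231] pointing down, gripper open.
Joint ranges: [-2.89, 2.89], [-0.75, 2.08], [0.22, 2.7], [-1.18, 4.32], [0.11, 2.71], [-2.7, 2.7]. Speed limits (rad/s): [2.57, 2.57, 3.14, 3.14, 3.14, 3.14].

INTERFACE

Orientations are given as a unit quaternion [w, x, y, z].
In Python, from rig import get_state, optics, sign_off gives the robot as it stands.
- The arm moves only by the tool send_rows, never from a script. Its argument "increments" is a list of rows, each an object with "gripper": the gripper's target within -1 to 1 (shut at 1, half-way at 0, fully open at -1); "linear": the shift along the world's x, y, z in m, a list of three; "delta_rot": the turn, a rotation vector about the world's x, y, z in rad, a list of three. In form: [{"gripper": gripper, "linear": [dx, dy, dz], "delta_rot": [rx, ry, rz]}, ...]. A call has 1 to 8 rows; each row is the pose to reach, as a shift and turn from the pose commanded when the call began; what a row does not reach only later rows make up. A row lasts 1/10 s, in which the tool goes at most 50 mm and 8.59 degrees, less where a joint would pass 70% of its speed; a pose out of reach is approached as far as the arm can. A call with a gripper value outside its range is refused whole. The fingers move at their own pace and stop on an object; "newtons" is the grip in N (left out, the last holds). Time passes only in rows, so rows that repeat a pose let the fingers close. It gives the time, the measured TCP pose, the force, the opening and the grip force at its end, in the units of the state.
- get_state(): the state, without advancing time (a new reading comes with each control period).
- optics.get_image(name): name is "scene" or "top" or "wrist"; returns a dict with "pixels" (400x640x3 uint8, blue, green, red), "K" (3x3 intrinsics, pixels), "k1" (the pictures are not rectified: a ray, as slopes to the right and down, at radius r is drawn at 1 + k1 r^2 times it, then the intrinsics apply), "rvec" (rotation vector, rad) and "tvec" (3), from world to camera coordinates, as OpenCV has them; the wrist camera has in their place "T_tool_cam" (4x4, takes a point from camera to tool coordinates, whose origin is the TCP and whose axes are the flange's). Camera axes: x right, y down, z forward; pixel columns grow to the right and rows downward; lengths in m; the calibration is good to about 2 mm. A picture is of the moment at which its call begins: read the wrist's pose just before it. There is no depth.
- sign_off(): hands the job in; it is judged then, once.
The state is a dict: "clock": time; "qpos": joint angles; "qd": joint speeds; "effort": joint torques, N m; "position": TCP position; "ee_rot": TCP orientation; "contact_force": force on the tool from outside, world axes, zero at the start; "moment": the same for the moment, N m; "width": finger opening in m; "gripper_force": force on a finger pad.
Only numpy, scipy, OpenCV 4.12 (cv2) and the standard library are available. Lean on these libraries where they do the work, as an engineer would, in place of code of your own. Each camera call takes 0.05 s, during which the arm holds its last target. There are 200 camera calls.

## Working session

There is one attempt and no reset: what is moved stays moved. The work goes in short steps, Python scripts to look and compute and a tool call to move; the robot and the scene stay as the last step left them, time stands still between calls to the robot, and variables do not carry over. Pictures are saved under pics/ and viewed, at most 10 in all, crops included, and the job is handed in when it is done.

Besides the shell and the picture viewer there is one more tool, called by a JSON object that holds its "name" and its "arguments". send_rows: Moves the arm, as the interface text tells. Its arguments: {"type":"object","properties":{"increments":{"type":"array"},"newtons":{"type":"number"}},"required":["increments"]}

```bash
mkdir -p pics; cat > h.py <<'E'
import numpy as np, cv2
from rig import get_state, optics
from scipy.spatial.transform import Rotation as R
import pickle
def grab(n):
    s=get_state(); d=dict(optics.get_image(n))
    if 'T_tool_cam' in d:
        w,x,y,z=s['ee_rot']; T=np.eye(4); T[:3,:3]=R.from_quat([x,y,z,w]).as_matrix(); T[:3,3]=s['position']
        M=np.linalg.inv(T@np.array(d['T_tool_cam'])); 
    else:
        M=np.eye(4); M[:3,:3]=cv2.Rodrigues(np.array(d['rvec'],float))[0]; M[:3,3]=np.ravel(d['tvec'])
    d['M']=M; return d
def save(d,f): pickle.dump(d,open(f,'wb'))
def load(f): return pickle.load(open(f,'rb'))
def ray(d,p):
    K=np.array(d['K'],float); k=float(np.ravel(d['k1'])[0])
    n=cv2.undistortPoints(np.array([[p]],float),K,np.array([k,0,0,0.]))[0,0]
    M=d['M']; Rm=M[:3,:3]; c=-Rm.T@M[:3,3]; v=Rm.T@np.array([n[0],n[1],1]); return c,v/np.linalg.norm(v)
def atz(d,p,z):
    c,v=ray(d,p); return c+v*(z-c[2])/v[2]
def tri(*dp):
    A=0;b=0
    for d,p in dp:
        c,v=ray(d,p); P=np.eye(3)-np.outer(v,v); A=A+P; b=b+P@c
    return np.linalg.solve(A,b)
def proj(d,X):
    K=np.array(d['K'],float); k=float(np.ravel(d['k1'])[0]); M=d['M']
    return cv2.projectPoints(np.array(X,float).reshape(-1,3),cv2.Rodrigues(M[:3,:3])[0],M[:3,3],K,np.array([k,0,0,0.]))[0][:,0]
E
python3 - <<'E'
from h import *
for n in ['scene','top']:
    d=grab(n); save(d,n+'.pkl'); cv2.imwrite(f'pics/{n}.png',d['pixels'])
    M=d['M']; print(n,-M[:3,:3].T@M[:3,3],np.array(d['K']).ravel(),d['k1'])
print(get_state())
E
```

```text
scene [1.15003296 0.16933662 0.76845604] [408.35719536   0.         319.32284309   0.         408.35719536
 201.44222506   0.           0.           1.        ] -0.05560417035195733
top [ 0.40159684 -0.03888027  1.03114877] [482.05648697   0.         322.49598596   0.         482.05648697
 199.85375755   0.           0.           1.        ] -0.14156669516288928
{'clock': 0.1, 'qpos': array([-1.36402804e+00,  2.76527268e-01,  1.50602462e+00,  9.76765251e-06,
        1.36072662e+00, -1.21014722e-01]), 'qd': array([ 0.00300671, -0.0019123 , -0.00298982, -0.00071219, -0.00101689,
        0.00246686]), 'effort': array([ 1.09724395e-03, -4.17700946e+01, -2.46404833e+01, -2.16784761e-04,
        5.81844521e-03, -1.81237265e-07]), 'position': array([ 0.18500736, -0.54390725,  0.23052158]), 'ee_rot': array([-8.42355867e-04,  9.86599639e-01,  1.63157723e-01, -3.13596639e-05]), 'contact_force': array([ 0.06002028, -0.05259852, -0.2938095 ]), 'moment': array([-0.03120491,  0.03876919, -0.03238093]), 'gripper_force': 0.0, 'width': 0.08534344724048475}
```

View pics/scene.png

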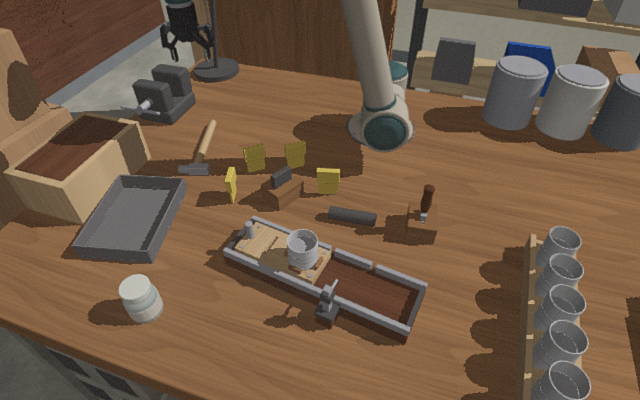

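View pics/top.png

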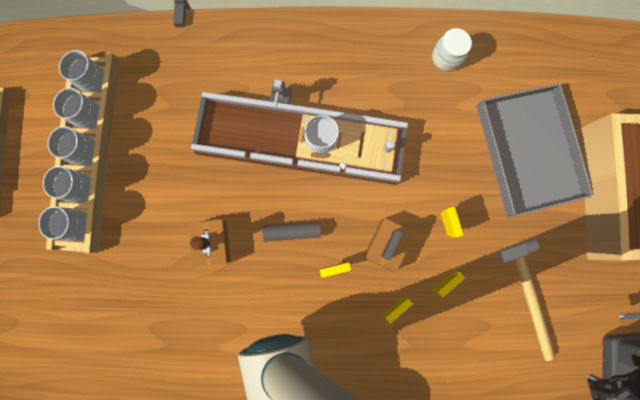

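The plate candidates are the steel head in the wooden block (top 393,243; scene 282,178) and four yellow look-alikes (top 335,270; 452,222; 399,311; 451,284). Only the grey one stands in a slotted block, so I'll confirm it in an enlarged crop. The bed is at top (195..407, 93..182), with the post at about (390,146).

```bash
python3 - <<'E'
from h import *
t=load('top.pkl')['pixels']; s=load('scene.pkl')['pixels']
a=cv2.resize(t[85:275,190:420],(800,661),interpolation=cv2.INTER_CUBIC)
a=cv2.resize(t[88:188,188:418],None,fx=3.47,fy=3.47,interpolation=cv2.INTER_CUBIC)[:, :798]
b=cv2.resize(t[210:275,360:416],None,fx=3.8,fy=3.8,interpolation=cv2.INTER_CUBIC)
c=cv2.resize(s[160:215,255:315],None,fx=4,fy=4,interpolation=cv2.INTER_CUBIC)
e=cv2.resize(s[215:260,225:300],None,fx=4,fy=4,interpolation=cv2.INTER_CUBIC)
print(a.shape,b.shape,c.shape,e.shape)
o=np.zeros((600,800,3),np.uint8); o[:a.shape[0],:a.shape[1]]=a
y=350
for x,i in((0,b),(220,c),(470,e)): o[y:y+i.shape[0],x:x+i.shape[1]]=i
cv2.imwrite('pics/crop1.png',o)
E
```

```text
(347, 798, 3) (247, 213, 3) (220, 240, 3) (180, 300, 3)
```

View pics/crop1.png

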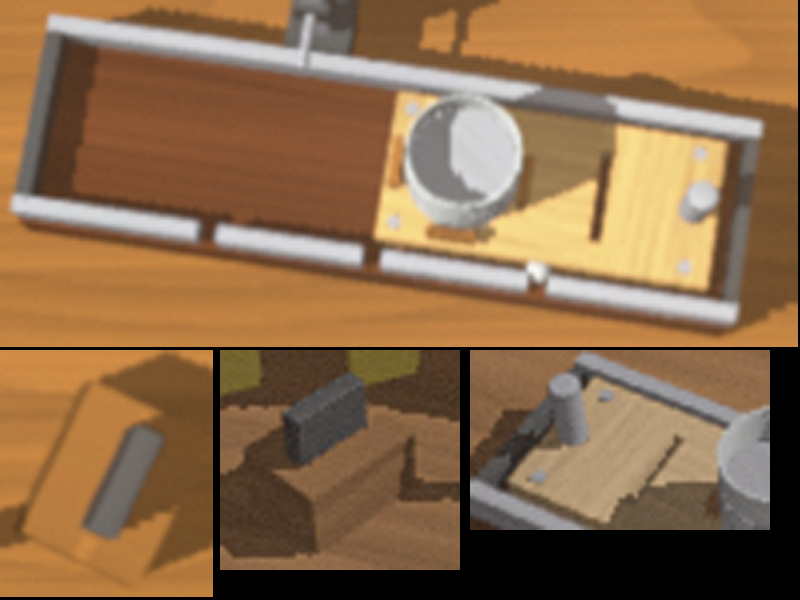

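The crop shows the grey square-edged steel head standing in its slotted block, which is the plate. It also shows the post, the slot, and the spring ball at the first notch (crop 537,272).

```bash
python3 - <<'E'
from h import *
np.set_printoptions(precision=4,suppress=True)
t=load('top.pkl'); s=load('scene.pkl')
T=lambda x,y:(188+(x-1.2)/3.47,88+(y-1.2)/3.47)
B=lambda x,y:(360+(x-1.4)/3.8,210+(y-351.4)/3.8)
C=lambda x,y:(255+(x-221.5)/4,160+(y-351.5)/4)
E=lambda x,y:(225+(x-471.5)/4,215+(y-351.5)/4)
c=[atz(t,T(*p),.05) for p in((50,15),(763,122),(737,325),(12,212))]
print('strip corners',c); print('centre',np.mean(c,0))
v=(c[0]-c[1]+c[3]-c[2]); print('bed y yaw deg',np.degrees(np.arctan2(v[1],v[0])), np.linalg.norm(v)/2, np.linalg.norm(c[0]-c[3]),np.linalg.norm(c[1]-c[2]))
print('post tri',tri((t,T(706,191)),(s,E(567,382))), 'atz',atz(t,T(706,191),.097),atz(s,E(567,382),.097))
print('slot ends',atz(t,T(607,153),.052),atz(t,T(597,241),.052))
print('slot end tri',tri((t,T(607,153)),(s,E(681,437))))
print('notches',[atz(t,T(*p),.05) for p in((537,277),(372,250),(207,228))])
print('head tri',tri((t,B(124,481)),(s,C(326,397))),atz(t,B(124,481),.09),atz(s,C(326,397),.09))
h=[atz(t,B(*p),.09) for p in((138,425),(163,433),(113,537),(85,527))];print(h,np.mean(h,0))
for a,b in((0,3),(1,2)): w=h[a]-h[b]; print(np.degrees(np.arctan2(w[1],w[0])),np.linalg.norm(w))
print('block top',[atz(t,B(*p),.05) for p in((95,380),(25,530),(140,585))])
k=[atz(t,p,.144) for p in((197,243),)]; print('knife',k,'pipe',atz(t,(264,233),.03),atz(t,(320,230),.03))
E
```

```text
strip corners [array([0.7316, 0.2081, 0.05  ]), array([ 0.6623, -0.226 ,  0.05  ]), array([ 0.5382, -0.207 ,  0.05  ]), array([0.6087, 0.2273, 0.05  ])]
centre [0.6352 0.0006 0.05  ]
bed y yaw deg 80.85349336891173 0.439811245576395 0.12443954210448742 0.125473015315485
post tri [ 0.6078 -0.1805  0.0989] atz [ 0.6091 -0.183   0.097 ] [ 0.6059 -0.1793  0.097 ]
slot ends [ 0.6423 -0.1307  0.052 ] [ 0.5886 -0.124   0.052 ]
slot end tri [ 0.6269 -0.1146  0.0982]
notches [array([ 0.5673, -0.0881,  0.05  ]), array([0.5839, 0.01  , 0.05  ]), array([0.5978, 0.1087, 0.05  ])]
head tri [ 0.4087 -0.1819  0.0893] [ 0.4089 -0.1824  0.09  ] [ 0.4093 -0.1809  0.09  ]
[array([ 0.4377, -0.1901,  0.09  ]), array([ 0.4334, -0.2031,  0.09  ]), array([ 0.3803, -0.1763,  0.09  ]), array([ 0.3855, -0.1619,  0.09  ])] [ 0.4092 -0.1829  0.09  ]
-28.406088048695015 0.059302563903523876
-26.7089715989295 0.05954448569809958
block top [array([ 0.4636, -0.1737,  0.05  ]), array([ 0.3835, -0.1349,  0.05  ]), array([ 0.3536, -0.1963,  0.05  ])]
knife [array([0.4115, 0.1865, 0.144 ])] pipe [0.4336 0.0749 0.03  ] [ 0.4395 -0.0414  0.03  ]
```

Next I raise nothing and turn the tool so its closing line lies along the bed, shut the gripper, and travel behind the post.

{"name": "send_rows", "arguments": {"increments": [{"gripper":1,"linear":[0.04,0.03,0],"delta_rot":[0,0,-0.12]},{"gripper":1,"linear":[0.08,0.06,0],"delta_rot":[0,0,-0.24]},{"gripper":1,"linear":[0.12,0.09,0],"delta_rot":[0,0,-0.36]},{"gripper":1,"linear":[0.16,0.12,0],"delta_rot":[0,0,-0.488]},{"gripper":1,"linear":[0.2,0.15,0],"delta_rot":[0,0,-0.488]},{"gripper":1,"linear":[0.24,0.18,0],"delta_rot":[0,0,-0.488]},{"gripper":1,"linear":[0.28,0.21,0],"delta_rot":[0,0,-0.488]},{"gripper":1,"linear":[0.32,0.24,0],"delta_rot":[0,0,-0.488]}], "newtons": 40}}

```text
clock: 0.9
position: [0.5063, -0.3028, 0.231]
ee_rot: [-0.0, 0.997, -0.08, -0.0]
contact_force: [0.7, -1.8, -0.9]
width: -0.0002
gripper_force: 0.0
```

{"name": "send_rows", "arguments": {"increments": [{"gripper":1,"linear":[0.03,0.025,0],"delta_rot":[0,0,0]},{"gripper":1,"linear":[0.06,0.045,0],"delta_rot":[0,0,0]},{"gripper":1,"linear":[0.096,0.069,0],"delta_rot":[0,0,0]},{"gripper":1,"linear":[0.096,0.069,0],"delta_rot":[0,0,0]},{"gripper":1,"linear":[0.096,0.069,0],"delta_rot":[0,0,0]}]}}

```text
clock: 1.4
position: [0.6013, -0.2346, 0.2303]
ee_rot: [-0.0, 0.997, -0.079, -0.001]
contact_force: [-0.5, 0.1, 0.7]
width: -0.0
gripper_force: 0.0
```

```bash
python3 - <<'E'
from h import *
d=grab('wrist'); save(d,'w1.pkl'); cv2.imwrite('pics/w1.png',d['pixels']); s=get_state(); print(s['position'],s['ee_rot'],s['width'],s['contact_force'])
E
```

```text
[ 0.60050353 -0.23533992  0.2305965 ] [ 6.08610277e-05  9.96817535e-01 -7.97104168e-02 -1.02345312e-03] -1.5321501529293055e-05 [0.15238926 0.5690027  0.41122187]
```

View pics/w1.png

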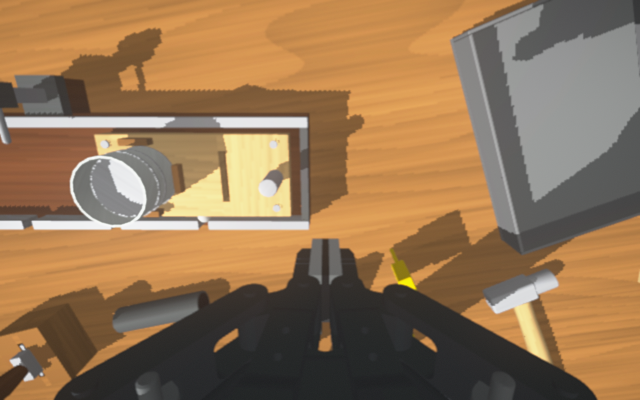

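Wrist view: the post top is at (266,188), the slot runs (222,152) to (225,201), the outer strip edges are visible with the bed end at (309,117)/(309,228), and the fingertips are at (325,240).

```bash
python3 - <<'E'
from h import *
np.set_printoptions(precision=4,suppress=True)
w=load('w1.pkl'); t=load('top.pkl')
T=lambda x,y:(188+(x-1.2)/3.47,88+(y-1.2)/3.47)
print('post',atz(w,(266,188),.097),tri((w,(266,188)),(t,T(706,191))))
print('slot',atz(w,(222,152),.052),atz(w,(225,201),.052))
print('slot tri',tri((w,(222,152)),(t,T(607,153))),tri((w,(225,201)),(t,T(597,241))))
print('end',atz(w,(309,117),.05),atz(w,(309,228),.05))
a,b=atz(w,(10,117),.05),atz(w,(309,117),.05); v=a-b; print(np.degrees(np.arctan2(v[1],v[0])))
print('tip',proj(w,[get_state()['position']]))
E
```

```text
post [ 0.6084 -0.18    0.097 ] [ 0.6088 -0.1817  0.1009]
slot [ 0.643  -0.1319  0.052 ] [ 0.5898 -0.1213  0.052 ]
slot tri [ 0.6428 -0.131   0.0496] [ 0.5893 -0.1229  0.0536]
end [ 0.6637 -0.2282  0.05  ] [ 0.5427 -0.207   0.05  ]
80.93794601591328
tip [[326.1436 255.9558]]
```

{"name": "send_rows", "arguments": {"increments": [{"gripper":1,"linear":[0,0,-0.04],"delta_rot":[0,0,0]},{"gripper":1,"linear":[0,0,-0.08],"delta_rot":[0,0,0]},{"gripper":1,"linear":[0,0,-0.12],"delta_rot":[0,0,0]},{"gripper":1,"linear":[0,0,-0.15],"delta_rot":[0,0,0]},{"gripper":1,"linear":[0,0,-0.163],"delta_rot":[0,0,0]},{"gripper":1,"linear":[0,0,-0.163],"delta_rot":[0,0,0]}]}}

```text
clock: 2.05
position: [0.5991, -0.2357, 0.0666]
ee_rot: [-0.001, 0.997, -0.081, -0.002]
contact_force: [-0.1, 0.7, 0.7]
width: -0.0001
gripper_force: 0.0
```

{"name": "send_rows", "arguments": {"increments": [{"gripper":1,"linear":[0.001,0.006,0],"delta_rot":[0,0,0]},{"gripper":1,"linear":[0.002,0.012,0],"delta_rot":[0,0,0]},{"gripper":1,"linear":[0.0028,0.018,0],"delta_rot":[0,0,0]},{"gripper":1,"linear":[0.0035,0.022,0],"delta_rot":[0,0,0]},{"gripper":1,"linear":[0.004,0.025,0],"delta_rot":[0,0,0]},{"gripper":1,"linear":[0.0043,0.027,0],"delta_rot":[0,0,0]},{"gripper":1,"linear":[0.0043,0.027,0],"delta_rot":[0,0,0]}]}}

```text
clock: 2.75
position: [0.6055, -0.208, 0.0684]
ee_rot: [0.0, 0.997, -0.08, 0.0]
contact_force: [-0.4, -0.3, -0.3]
width: -0.0002
gripper_force: 0.0
```

{"name": "send_rows", "arguments": {"increments": [{"gripper":1,"linear":[0.0002,0.001,0],"delta_rot":[0,0,0]},{"gripper":1,"linear":[0.0003,0.002,0],"delta_rot":[0,0,0]},{"gripper":1,"linear":[0.0005,0.003,0],"delta_rot":[0,0,0]},{"gripper":1,"linear":[0.0006,0.004,0],"delta_rot":[0,0,0]},{"gripper":1,"linear":[0.0008,0.005,0],"delta_rot":[0,0,0]},{"gripper":1,"linear":[0.001,0.006,0],"delta_rot":[0,0,0]}]}}

```text
clock: 3.35
position: [0.6062, -0.2037, 0.0683]
ee_rot: [0.001, 0.997, -0.08, -0.0]
contact_force: [-1.2, -5.5, -0.9]
width: 0.0002
gripper_force: 2.7
```

{"name": "send_rows", "arguments": {"increments": [{"gripper":1,"linear":[0.0002,0.001,0],"delta_rot":[0,0,0]},{"gripper":1,"linear":[0.0003,0.002,0],"delta_rot":[0,0,0]},{"gripper":1,"linear":[0.0005,0.003,0],"delta_rot":[0,0,0]},{"gripper":1,"linear":[0.0006,0.004,0],"delta_rot":[0,0,0]}]}}

```text
clock: 3.75
position: [0.6063, -0.203, 0.0684]
ee_rot: [0.004, 0.997, -0.079, -0.0]
contact_force: [-2.9, -13.2, -2.0]
width: -0.0002
gripper_force: 6.9
```

{"name": "send_rows", "arguments": {"increments": [{"gripper":1,"linear":[0.0002,0.001,0],"delta_rot":[0,0,0]},{"gripper":1,"linear":[0.0003,0.002,0],"delta_rot":[0,0,0]},{"gripper":1,"linear":[0.0005,0.003,0],"delta_rot":[0,0,0]},{"gripper":1,"linear":[0.0006,0.004,0],"delta_rot":[0,0,0]}]}}

```text
clock: 4.15
position: [0.6065, -0.2025, 0.0685]
ee_rot: [0.007, 0.997, -0.079, -0.0]
contact_force: [-5.9, -21.9, -2.4]
width: -0.0003
gripper_force: 11.0
```

{"name": "send_rows", "arguments": {"increments": [{"gripper":1,"linear":[0.0003,0.002,0],"delta_rot":[0,0,0]},{"gripper":1,"linear":[0.0006,0.004,0],"delta_rot":[0,0,0]},{"gripper":1,"linear":[0.001,0.006,0],"delta_rot":[0,0,0]},{"gripper":1,"linear":[0.0013,0.008,0],"delta_rot":[0,0,0]},{"gripper":1,"linear":[0.0016,0.01,0],"delta_rot":[0,0,0]}]}}

```text
clock: 4.65
position: [0.6092, -0.1845, 0.0683]
ee_rot: [0.0, 0.997, -0.08, -0.0]
contact_force: [-0.9, -3.4, -1.2]
width: 0.0
gripper_force: 2.3
```

{"name": "send_rows", "arguments": {"increments": [{"gripper":1,"linear":[0.0005,0.003,0],"delta_rot":[0,0,0]},{"gripper":1,"linear":[0.001,0.006,0],"delta_rot":[0,0,0]},{"gripper":1,"linear":[0.0016,0.01,0],"delta_rot":[0,0,0]},{"gripper":1,"linear":[0.0022,0.014,0],"delta_rot":[0,0,0]},{"gripper":1,"linear":[0.0029,0.018,0],"delta_rot":[0,0,0]},{"gripper":1,"linear":[0.0035,0.022,0],"delta_rot":[0,0,0]},{"gripper":1,"linear":[0.0042,0.026,0],"delta_rot":[0,0,0]},{"gripper":1,"linear":[0.0048,0.03,0],"delta_rot":[0,0,0]}]}}

```text
clock: 5.45
position: [0.6141, -0.1541, 0.0683]
ee_rot: [0.0, 0.997, -0.08, 0.0]
contact_force: [-0.2, -5.2, -1.4]
width: -0.0002
gripper_force: 2.4
```

{"name": "send_rows", "arguments": {"increments": [{"gripper":1,"linear":[0.0006,0.004,0],"delta_rot":[0,0,0]},{"gripper":1,"linear":[0.0013,0.008,0],"delta_rot":[0,0,0]},{"gripper":1,"linear":[0.0019,0.012,0],"delta_rot":[0,0,0]},{"gripper":1,"linear":[0.0026,0.016,0],"delta_rot":[0,0,0]},{"gripper":1,"linear":[0.0032,0.02,0],"delta_rot":[0,0,0]},{"gripper":1,"linear":[0.0038,0.024,0],"delta_rot":[0,0,0]},{"gripper":1,"linear":[0.0043,0.027,0],"delta_rot":[0,0,0]},{"gripper":1,"linear":[0.0048,0.03,0],"delta_rot":[0,0,0]}]}}

```text
clock: 6.25
position: [0.6189, -0.1241, 0.0683]
ee_rot: [0.0, 0.997, -0.08, 0.0]
contact_force: [1.0, -4.9, -1.9]
width: 0.0002
gripper_force: 2.4
```

```bash
python3 - <<'E'
from h import *
t0=load('top.pkl'); t=grab('top'); save(t,'top2.pkl')
# carrier rear deck edge / post: compare appearance crops
a=cv2.resize(t['pixels'][88:188,188:418],None,fx=3.47,fy=3.47,interpolation=cv2.INTER_CUBIC); cv2.imwrite('pics/crop2.png',a)
E
```

```text
(no output)
```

View pics/crop2.png

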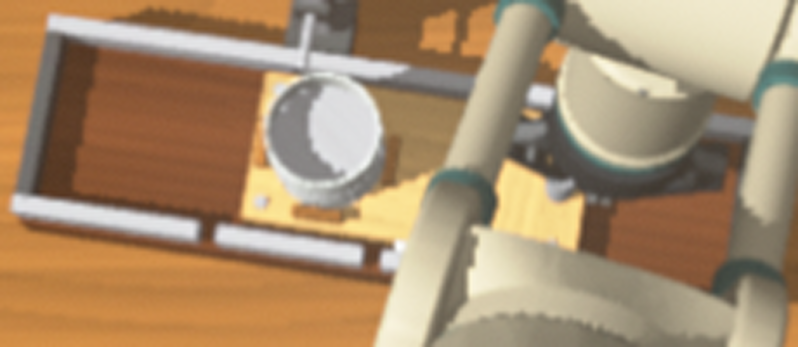

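The carrier front edge is at crop (243,215), a travel of about 80 mm. The ball is at (400,247), with the middle notch at (372,250), so about 18 mm remain.

{"name": "send_rows", "arguments": {"increments": [{"gripper":1,"linear":[0.0003,0.002,0],"delta_rot":[0,0,0]},{"gripper":1,"linear":[0.0006,0.004,0],"delta_rot":[0,0,0]},{"gripper":1,"linear":[0.001,0.006,0],"delta_rot":[0,0,0]},{"gripper":1,"linear":[0.0013,0.008,0],"delta_rot":[0,0,0]},{"gripper":1,"linear":[0.0016,0.01,0],"delta_rot":[0,0,0]},{"gripper":1,"linear":[0.0019,0.012,0],"delta_rot":[0,0,0]},{"gripper":1,"linear":[0.0022,0.014,0],"delta_rot":[0,0,0]}]}}

```text
clock: 7.0
position: [0.6211, -0.11, 0.0683]
ee_rot: [-0.0, 0.997, -0.08, 0.0]
contact_force: [0.7, -3.9, -1.8]
width: 0.0001
gripper_force: 1.7
```

{"name": "send_rows", "arguments": {"increments": [{"gripper":1,"linear":[0.0001,0.0007,0],"delta_rot":[0,0,0]},{"gripper":1,"linear":[0.0002,0.0014,0],"delta_rot":[0,0,0]},{"gripper":1,"linear":[0.0003,0.002,0],"delta_rot":[0,0,0]}]}}

```text
clock: 7.3
position: [0.6214, -0.1079, 0.0684]
ee_rot: [-0.0, 0.997, -0.08, 0.0]
contact_force: [-0.0, -1.2, -0.2]
width: 0.0001
gripper_force: 0.9
```

{"name": "send_rows", "arguments": {"increments": [{"gripper":1,"linear":[0.0001,0.0007,0],"delta_rot":[0,0,0]},{"gripper":1,"linear":[0.0002,0.0014,0],"delta_rot":[0,0,0]}]}}

```text
clock: 7.5
position: [0.6215, -0.1066, 0.0684]
ee_rot: [-0.0, 0.997, -0.08, -0.0]
contact_force: [0.5, -0.8, -0.1]
width: 0.0002
gripper_force: 0.5
```

{"name": "send_rows", "arguments": {"increments": [{"gripper":1,"linear":[0.0001,0.0006,0],"delta_rot":[0,0,0]},{"gripper":1,"linear":[0.0002,0.0012,0],"delta_rot":[0,0,0]}]}}

```text
clock: 7.7
position: [0.6216, -0.1054, 0.0684]
ee_rot: [-0.0, 0.997, -0.08, -0.0]
contact_force: [0.3, -0.4, -0.6]
width: 0.0
gripper_force: 0.4
```

{"name": "send_rows", "arguments": {"increments": [{"gripper":1,"linear":[0.0001,0.0006,0],"delta_rot":[0,0,0]},{"gripper":1,"linear":[0.0002,0.0012,0],"delta_rot":[0,0,0]}]}}

```text
clock: 7.9
position: [0.6218, -0.1049, 0.0684]
ee_rot: [0.0, 0.997, -0.08, -0.0]
contact_force: [-0.1, -3.3, 0.9]
width: -0.0003
gripper_force: 1.5
```

{"name": "send_rows", "arguments": {"increments": [{"gripper":1,"linear":[-0.0016,-0.01,0],"delta_rot":[0,0,0]},{"gripper":1,"linear":[-0.0025,-0.016,0],"delta_rot":[0,0,0]},{"gripper":1,"linear":[-0.0025,-0.016,0.03],"delta_rot":[0,0,0]},{"gripper":1,"linear":[-0.0025,-0.016,0.07],"delta_rot":[0,0,0]},{"gripper":1,"linear":[-0.0025,-0.016,0.11],"delta_rot":[0,0,0]},{"gripper":1,"linear":[-0.0025,-0.016,0.15],"delta_rot":[0,0,0]},{"gripper":0,"linear":[-0.0025,-0.016,0.18],"delta_rot":[0,0,0]}]}}

```text
clock: 8.6
position: [0.6198, -0.1212, 0.2513]
ee_rot: [0.0, 0.997, -0.08, 0.001]
contact_force: [-0.4, 0.5, 0.6]
width: 0.013
gripper_force: 0.0
```

{"name": "send_rows", "arguments": {"increments": [{"gripper":0,"linear":[-0.04,-0.01,0],"delta_rot":[0,0,-0.08]},{"gripper":0,"linear":[-0.08,-0.02,0],"delta_rot":[0,0,-0.16]},{"gripper":0,"linear":[-0.12,-0.03,0],"delta_rot":[0,0,-0.24]},{"gripper":0,"linear":[-0.16,-0.04,0],"delta_rot":[0,0,-0.321]},{"gripper":0,"linear":[-0.2,-0.05,0],"delta_rot":[0,0,-0.321]},{"gripper":0,"linear":[-0.25,-0.06,0],"delta_rot":[0,0,-0.321]},{"gripper":0,"linear":[-0.25,-0.06,0],"delta_rot":[0,0,-0.321]},{"gripper":0,"linear":[-0.25,-0.06,0],"delta_rot":[0,0,-0.321]}]}}

```text
clock: 9.4
position: [0.3688, -0.1809, 0.2488]
ee_rot: [-0.0, 0.971, -0.24, 0.001]
contact_force: [0.7, -0.6, 0.1]
width: 0.043
gripper_force: 0.0
```

```bash
python3 - <<'E'
from h import *
t=grab('top'); save(t,'top3.pkl'); w=grab('wrist'); save(w,'w2.pkl'); s=get_state(); print(s['position'],s['ee_rot'],s['width'],s['clock'])
s3=grab('scene');save(s3,'s3.pkl')
a=cv2.resize(t['pixels'][88:188,188:418],None,fx=3.47,fy=3.47,interpolation=cv2.INTER_CUBIC)
W=w['pixels'][100:320,140:500]
o=np.zeros((600,800,3),np.uint8); o[:347,:798]=a[:,:798]; 
b=cv2.resize(w['pixels'],(400,250),interpolation=cv2.INTER_AREA); o[350:,:400]=b
c=cv2.resize(s3['pixels'][215:315,235:395],(400,250),interpolation=cv2.INTER_CUBIC); o[350:,400:]=c
cv2.imwrite('pics/crop3.png',o)
E
```

```text
[ 0.37047189 -0.1809504   0.24866934] [-5.40809887e-05  9.71146505e-01 -2.38482133e-01  8.57329395e-04] 0.04253617957424434 9.5
```

View pics/crop3.png

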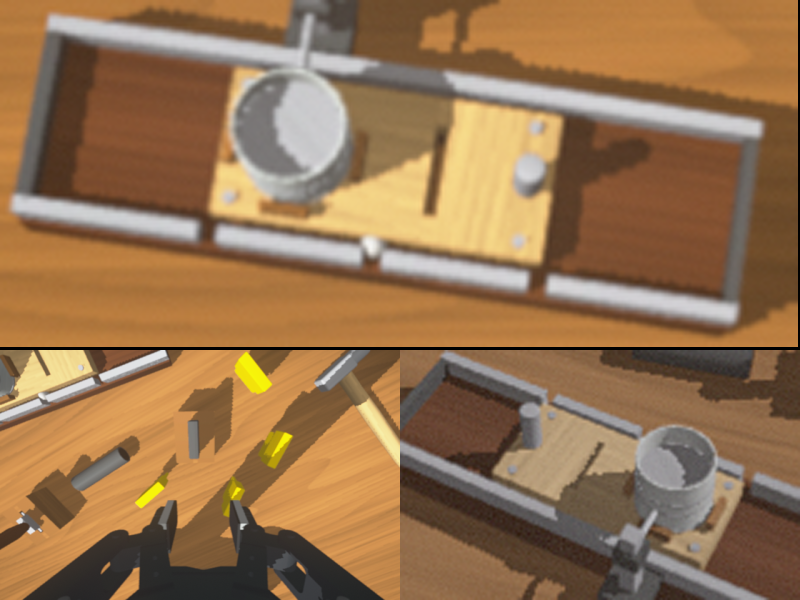

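The ball sits in the middle notch (crop 371,247), the can is upright, and the slot runs crop (441,130) to (430,214). I'll measure the plate head more closely.

```bash
python3 - <<'E'
from h import *
w=load('w2.pkl')['pixels']; t=load('top3.pkl')['pixels']
o=np.zeros((600,800,3),np.uint8)
o[:600,:400]=cv2.resize(w[95:185,275:335],(400,600),interpolation=cv2.INTER_CUBIC)
o[:600,400:]=cv2.resize(t[215:275,370:410],(400,600),interpolation=cv2.INTER_CUBIC)
cv2.imwrite('pics/crop4.png',o)
E
```

```text
(no output)
```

View pics/crop4.png

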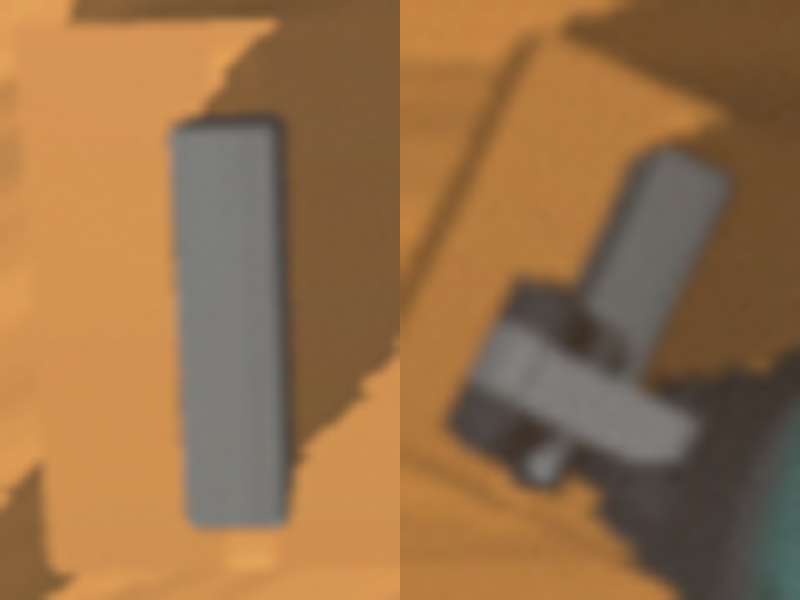

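The wrist crop shows the head's top face, with corners at crop (172,130), (275,126), (286,523) and (187,526).

```bash
python3 - <<'E'
from h import *
np.set_printoptions(precision=4,suppress=True)
w=load('w2.pkl'); t=load('top.pkl'); t3=load('top3.pkl'); w1=load('w1.pkl')
f=6.6667; W=lambda x,y:(275+(x-2.8)/f,95+(y-2.8)/f)
B=lambda x,y:(360+(x-1.4)/3.8,210+(y-351.4)/3.8)
T=lambda x,y:(188+(x-1.2)/3.47,88+(y-1.2)/3.47)
pw=[W(172,130),W(275,126),W(286,523),W(187,526)]; pt=[B(138,425),B(163,433),B(113,537),B(85,527)]
h=[atz(w,p,.09) for p in pw]; print(np.mean(h,0))
for a,b in((0,3),(1,2)): v=h[a]-h[b]; print(np.degrees(np.arctan2(v[1],v[0])),np.linalg.norm(v))
print(np.linalg.norm(h[0]-h[1]),np.linalg.norm(h[2]-h[3]))
X=[tri((w,a),(t,b)) for a,b in zip(pw,pt)]; print(np.array(X),np.mean(X,0))
e=[atz(t3,T(441,129),.052),atz(t3,T(430,215),.052)]; print('slot',e,np.mean(e,0))
v=e[0]-e[1]; print(np.degrees(np.arctan2(v[1],v[0])),np.linalg.norm(v))
c1=np.array([.6164,-.1266]);print('slot from w1+100mm',c1+.1*np.array([.158,.987]))
n=get_state(); print(n['position'])
E
```

```text
[ 0.4093 -0.1841  0.09  ]
-26.735731254427627 0.057890829529600465
-26.489649059562222 0.05798147841138635
0.014740239435431547 0.014987545095216737
[[ 0.4381 -0.1904  0.0883]
 [ 0.4328 -0.2035  0.0883]
 [ 0.3798 -0.1771  0.0858]
 [ 0.3853 -0.163   0.0818]] [ 0.409  -0.1835  0.0861]
slot [array([ 0.6571, -0.0313,  0.052 ]), array([ 0.6046, -0.0246,  0.052 ])] [ 0.6309 -0.0279  0.052 ]
-7.226996612597363 0.05299165915823813
slot from w1+100mm [ 0.6322 -0.0279]
[ 0.3707 -0.1808  0.2485]
```

{"name": "send_rows", "arguments": {"increments": [{"gripper":0,"linear":[0.02,-0.001,-0.02],"delta_rot":[0,0,0.01]},{"gripper":0,"linear":[0.039,-0.002,-0.05],"delta_rot":[0,0,0.01]},{"gripper":0,"linear":[0.039,-0.002,-0.09],"delta_rot":[0,0,0.01]},{"gripper":0,"linear":[0.039,-0.002,-0.12],"delta_rot":[0,0,0.01]},{"gripper":0,"linear":[0.039,-0.002,-0.15],"delta_rot":[0,0,0.01]},{"gripper":0,"linear":[0.039,-0.002,-0.17],"delta_rot":[0,0,0.01]},{"gripper":0,"linear":[0.039,-0.002,-0.188],"delta_rot":[0,0,0.01]},{"gripper":0,"linear":[0.039,-0.002,-0.188],"delta_rot":[0,0,0.01]}]}}

```text
clock: 10.35
position: [0.408, -0.1813, 0.0579]
ee_rot: [-0.001, 0.973, -0.233, -0.003]
contact_force: [-0.3, -0.7, 0.8]
width: 0.0427
gripper_force: 0.0
```

{"name": "send_rows", "arguments": {"increments": [{"gripper":0.5,"linear":[0,0,0],"delta_rot":[0,0,0]},{"gripper":0.7,"linear":[0,0,0],"delta_rot":[0,0,0]},{"gripper":1,"linear":[0,0,0],"delta_rot":[0,0,0]},{"gripper":1,"linear":[0,0,0],"delta_rot":[0,0,0]},{"gripper":1,"linear":[0,0,0],"delta_rot":[0,0,0]},{"gripper":1,"linear":[0,0,0],"delta_rot":[0,0,0]}], "newtons": 50}}

```text
clock: 10.95
position: [0.4092, -0.1829, 0.0611]
ee_rot: [0.0, 0.972, -0.234, 0.001]
contact_force: [1.4, 1.2, 4.5]
width: 0.0154
gripper_force: 50.6
```

{"name": "send_rows", "arguments": {"increments": [{"gripper":1,"linear":[0,0,0.01],"delta_rot":[0,0,0]},{"gripper":1,"linear":[0,0,0.025],"delta_rot":[0,0,0]},{"gripper":1,"linear":[0,0,0.045],"delta_rot":[0,0,0]},{"gripper":1,"linear":[0,0,0.065],"delta_rot":[0,0,0]},{"gripper":1,"linear":[0,0,0.095],"delta_rot":[0,0,0]},{"gripper":1,"linear":[0,0,0.125],"delta_rot":[0,0,0]},{"gripper":1,"linear":[0,0,0.125],"delta_rot":[0,0,0]}]}}

```text
clock: 11.65
position: [0.4103, -0.1841, 0.1893]
ee_rot: [0.002, 0.972, -0.233, 0.004]
contact_force: [0.8, 0.4, -2.3]
width: 0.0154
gripper_force: 49.8
```

{"name": "send_rows", "arguments": {"increments": [{"gripper":1,"linear":[0.02,0.014,0],"delta_rot":[0,0,0.05]},{"gripper":1,"linear":[0.05,0.035,0],"delta_rot":[0,0,0.11]},{"gripper":1,"linear":[0.085,0.06,0],"delta_rot":[0,0,0.17]},{"gripper":1,"linear":[0.12,0.084,0],"delta_rot":[0,0,0.23]},{"gripper":1,"linear":[0.155,0.108,0],"delta_rot":[0,0,0.28]},{"gripper":1,"linear":[0.19,0.133,0],"delta_rot":[0,0,0.311]},{"gripper":1,"linear":[0.212,0.148,0],"delta_rot":[0,0,0.311]},{"gripper":1,"linear":[0.2225,0.1555,0],"delta_rot":[0,0,0.311]}]}}

```text
clock: 12.45
position: [0.6318, -0.0255, 0.1836]
ee_rot: [-0.0, 0.997, -0.079, -0.001]
contact_force: [0.1, -0.5, -2.0]
width: 0.0153
gripper_force: 49.8
```

{"name": "send_rows", "arguments": {"increments": [{"gripper":1,"linear":[0,0,-0.01],"delta_rot":[0,0,0]},{"gripper":1,"linear":[0,0,-0.03],"delta_rot":[0,0,0]},{"gripper":1,"linear":[0,0,-0.05],"delta_rot":[0,0,0]},{"gripper":1,"linear":[0,0,-0.063],"delta_rot":[0,0,0]},{"gripper":1,"linear":[0,0,-0.07],"delta_rot":[0,0,0]},{"gripper":1,"linear":[0,0,-0.07],"delta_rot":[0,0,0]},{"gripper":1,"linear":[0,0,-0.07],"delta_rot":[0,0,0]}]}}

```text
clock: 13.15
position: [0.6311, -0.0275, 0.1159]
ee_rot: [0.0, 0.997, -0.08, 0.0]
contact_force: [0.2, -0.4, -1.9]
width: 0.015
gripper_force: 49.8
```

```bash
python3 - <<'E'
from h import *
s=get_state(); print(s['position'],s['ee_rot'],s['contact_force'])
w=grab('wrist'); save(w,'w3.pkl'); c=grab('scene'); save(c,'s4.pkl')
o=np.zeros((600,800,3),np.uint8)
o[:300,:480]=cv2.resize(w['pixels'],(480,300),interpolation=cv2.INTER_AREA)
o[300:,:480]=cv2.resize(c['pixels'][190:290,230:390],(480,300),interpolation=cv2.INTER_CUBIC)
p=proj(w,[s['position']])[0]; print(p)
x,y=int(p[0])-40,max(0,int(p[1])-120)
b=w['pixels'][y:y+150,x-0:x+80]; print(x,y,b.shape)
o[:600,480:800]=cv2.resize(b,(320,600),interpolation=cv2.INTER_CUBIC)
cv2.imwrite('pics/crop5.png',o)
E
```

```text
[ 0.63113926 -0.02754935  0.11592195] [ 1.39481117e-04  9.96777950e-01 -8.02089375e-02  4.74826742e-04] [ 0.22729409 -0.41408594 -1.87827838]
[324.50375244 254.63252644]
284 134 (150, 80, 3)
```

View pics/crop5.png

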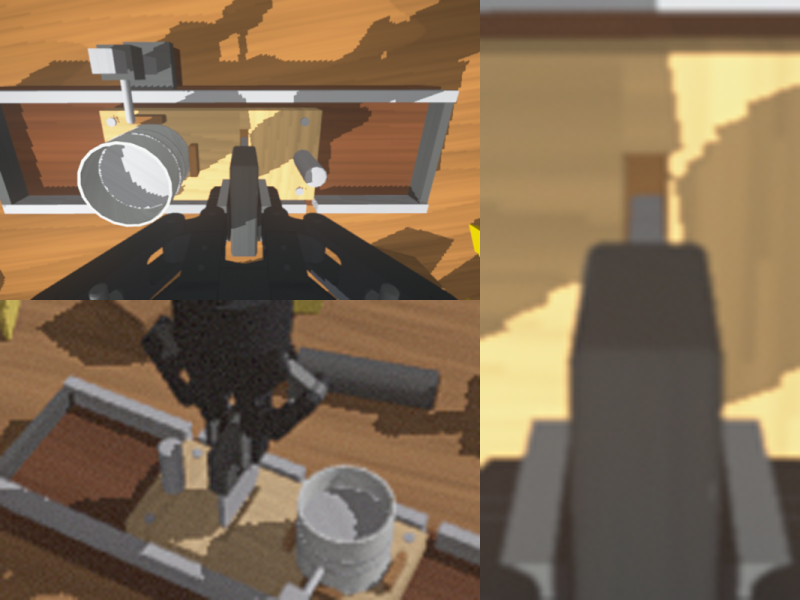

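Wrist crop: the slot's +x end is at crop (645,155) and the blade tip at (646,197). The blade is centred across the slot. I'll check the fit along x.

```bash
python3 - <<'E'
from h import *
w=load('w3.pkl'); F=lambda x,y:(284+(x-482)/4,134+(y-2)/4)
a=atz(w,F(646,155),.052); b=atz(w,F(646,197),.061); u=np.array([.158,.987]);v=np.array([.987,-.158])
print(a,b,'gap x,y mm',(a-b)[:2]@v*1000,(a-b)[:2]@u*1000)
E
```

```text
[ 0.66015941 -0.03251909  0.052     ] [ 0.655076   -0.03169492  0.061     ] gap x,y mm 5.147550828472903 -0.010276353990767345
```

{"name": "send_rows", "arguments": {"increments": [{"gripper":1,"linear":[0.001,-0.0002,-0.002],"delta_rot":[0,0,0]},{"gripper":1,"linear":[0.002,-0.0003,-0.006],"delta_rot":[0,0,0]},{"gripper":1,"linear":[0.002,-0.0003,-0.006],"delta_rot":[0,0,0]},{"gripper":1,"linear":[0.002,-0.0003,-0.006],"delta_rot":[0,0,0]}]}}

```text
clock: 13.65
position: [0.6328, -0.0274, 0.1091]
ee_rot: [0.0, 0.997, -0.08, -0.0]
contact_force: [0.4, 0.5, -1.7]
width: 0.015
gripper_force: 49.8
```

```bash
python3 - <<'E'
from h import *
s=get_state(); print(s['position'],s['contact_force'])
w=grab('wrist'); save(w,'w4.pkl')
b=w['pixels'][150:210,295:355]
cv2.imwrite('pics/crop6.png',cv2.resize(b,(600,600),interpolation=cv2.INTER_CUBIC))
z0=s['position'][2]-.055
for z in (z0-.003,z0,z0+.003): print(z,atz(w,(325.5,180),z),atz(w,(325.5,172),z))
E
```

```text
[ 0.632838   -0.02735324  0.10911077] [ 0.44764075  0.49315275 -1.69510231]
0.05111077454655879 [ 0.65775629 -0.03198265  0.05111077] [ 0.66321064 -0.03285886  0.05111077]
0.05411077454655879 [ 0.65850199 -0.03209716  0.05411077] [ 0.66387493 -0.03296029  0.05411077]
0.057110774546558794 [ 0.65924768 -0.03221168  0.05711077] [ 0.66453921 -0.03306173  0.05711077]
```

View pics/crop6.png

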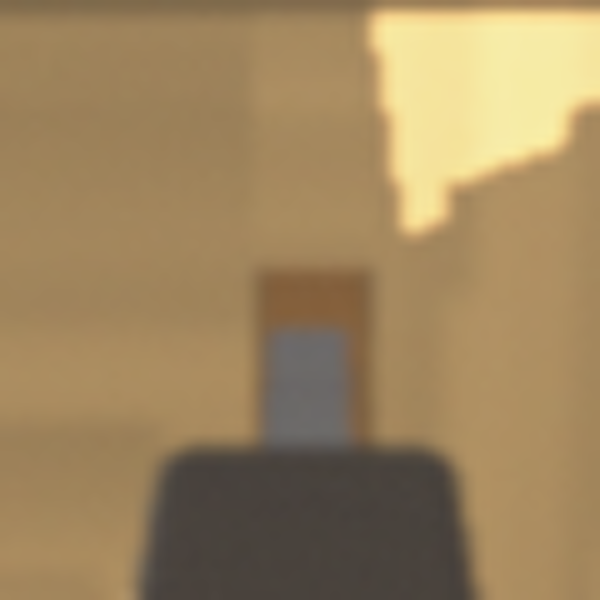

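Slot end is at crop row 270 and columns 262–368. The blade tip is at row 328 and columns 268–350. About 1.3 mm more along +x and 0.3 mm toward -y centres it, then I lower.

{"name": "send_rows", "arguments": {"increments": [{"gripper":1,"linear":[0.0013,-0.0005,0],"delta_rot":[0,0,0]},{"gripper":1,"linear":[0.0013,-0.0005,-0.002],"delta_rot":[0,0,0]},{"gripper":1,"linear":[0.0013,-0.0005,-0.004],"delta_rot":[0,0,0]},{"gripper":1,"linear":[0.0013,-0.0005,-0.006],"delta_rot":[0,0,0]},{"gripper":1,"linear":[0.0013,-0.0005,-0.008],"delta_rot":[0,0,0]},{"gripper":1,"linear":[0.0013,-0.0005,-0.01],"delta_rot":[0,0,0]}]}}

```text
clock: 14.3
position: [0.6341, -0.0279, 0.0991]
ee_rot: [0.0, 0.997, -0.08, -0.0]
contact_force: [0.6, 0.0, -2.2]
width: 0.0153
gripper_force: 49.8
```

{"name": "send_rows", "arguments": {"increments": [{"gripper":1,"linear":[0,0,-0.002],"delta_rot":[0,0,0]},{"gripper":1,"linear":[0,0,-0.004],"delta_rot":[0,0,0]},{"gripper":1,"linear":[0,0,-0.006],"delta_rot":[0,0,0]},{"gripper":1,"linear":[0,0,-0.008],"delta_rot":[0,0,0]}]}}

```text
clock: 14.7
position: [0.6342, -0.0279, 0.0912]
ee_rot: [0.0, 0.997, -0.08, -0.0]
contact_force: [-1.1, -0.8, -2.4]
width: 0.0154
gripper_force: 49.8
```

{"name": "send_rows", "arguments": {"increments": [{"gripper":1,"linear":[0,0,-0.002],"delta_rot":[0,0,0]},{"gripper":1,"linear":[0,0,-0.004],"delta_rot":[0,0,0]},{"gripper":1,"linear":[0,0,-0.006],"delta_rot":[0,0,0]},{"gripper":1,"linear":[0,0,-0.008],"delta_rot":[0,0,0]},{"gripper":1,"linear":[0,0,-0.01],"delta_rot":[0,0,0]}]}}

```text
clock: 15.2
position: [0.6342, -0.0279, 0.0812]
ee_rot: [0.0, 0.997, -0.08, -0.0]
contact_force: [-0.8, 0.2, -1.7]
width: 0.0151
gripper_force: 49.8
```

{"name": "send_rows", "arguments": {"increments": [{"gripper":1,"linear":[0,0,-0.002],"delta_rot":[0,0,0]},{"gripper":1,"linear":[0,0,-0.004],"delta_rot":[0,0,0]},{"gripper":1,"linear":[0,0,-0.006],"delta_rot":[0,0,0]},{"gripper":1,"linear":[0,0,-0.008],"delta_rot":[0,0,0]},{"gripper":1,"linear":[0,0,-0.01],"delta_rot":[0,0,0]},{"gripper":1,"linear":[0,0,-0.012],"delta_rot":[0,0,0]}]}}

```text
clock: 15.8
position: [0.6342, -0.0279, 0.0692]
ee_rot: [0.0, 0.997, -0.08, 0.0]
contact_force: [-1.0, -1.0, -2.7]
width: 0.0151
gripper_force: 49.8
```

{"name": "send_rows", "arguments": {"increments": [{"gripper":1,"linear":[0,0,-0.001],"delta_rot":[0,0,0]},{"gripper":1,"linear":[0,0,-0.002],"delta_rot":[0,0,0]},{"gripper":1,"linear":[0,0,-0.003],"delta_rot":[0,0,0]},{"gripper":1,"linear":[0,0,-0.004],"delta_rot":[0,0,0]}]}}

```text
clock: 16.2
position: [0.6343, -0.0279, 0.0654]
ee_rot: [0.0, 0.997, -0.08, 0.0]
contact_force: [-0.5, 1.0, -1.6]
width: 0.0152
gripper_force: 49.8
```

{"name": "send_rows", "arguments": {"increments": [{"gripper":1,"linear":[0,0,-0.001],"delta_rot":[0,0,0]},{"gripper":1,"linear":[0,0,-0.002],"delta_rot":[0,0,0]},{"gripper":1,"linear":[0,0,-0.003],"delta_rot":[0,0,0]}]}}

```text
clock: 16.5
position: [0.6342, -0.0279, 0.0631]
ee_rot: [0.0, 0.997, -0.08, 0.0]
contact_force: [-2.6, 0.2, 7.8]
width: 0.0153
gripper_force: 51.1
```

{"name": "send_rows", "arguments": {"increments": [{"gripper":1,"linear":[0,0,-0.0007],"delta_rot":[0,0,0]},{"gripper":1,"linear":[0,0,-0.0015],"delta_rot":[0,0,0]},{"gripper":1,"linear":[0,0,-0.0015],"delta_rot":[0,0,0]}]}}

```text
clock: 16.8
position: [0.6342, -0.0279, 0.0631]
ee_rot: [0.0, 0.997, -0.08, 0.001]
contact_force: [-4.5, 0.9, 10.3]
width: 0.0157
gripper_force: 51.6
```

Contact came at TCP z 0.063, exactly the expected seat height (the grasp at 0.061 was on the 50 mm block). Now I release and withdraw.

{"name": "send_rows", "arguments": {"increments": [{"gripper":0.5,"linear":[0,0,0.001],"delta_rot":[0,0,0]},{"gripper":0.3,"linear":[0,0,0.001],"delta_rot":[0,0,0]},{"gripper":0.2,"linear":[0,0,0.001],"delta_rot":[0,0,0]},{"gripper":0.2,"linear":[0,0,0.001],"delta_rot":[0,0,0]},{"gripper":0.2,"linear":[0,0,0.001],"delta_rot":[0,0,0]}]}}

```text
clock: 17.3
position: [0.6342, -0.0279, 0.0616]
ee_rot: [0.0, 0.997, -0.08, -0.0]
contact_force: [0.9, 0.7, -0.3]
width: 0.0344
gripper_force: 0.0
```

{"name": "send_rows", "arguments": {"increments": [{"gripper":0.2,"linear":[0,0,0.01],"delta_rot":[0,0,0]},{"gripper":0.2,"linear":[0,0,0.03],"delta_rot":[0,0,0]},{"gripper":0.2,"linear":[0,0,0.06],"delta_rot":[0,0,0]},{"gripper":0.2,"linear":[0,0,0.1],"delta_rot":[0,0,0]},{"gripper":0.2,"linear":[-0.04,0,0.14],"delta_rot":[0,0,0]},{"gripper":0.2,"linear":[-0.08,0,0.16],"delta_rot":[0,0,0]},{"gripper":0.2,"linear":[-0.12,0,0.16],"delta_rot":[0,0,0]},{"gripper":0.2,"linear":[-0.15,0,0.16],"delta_rot":[0,0,0]}]}}

```text
clock: 18.1
position: [0.4822, -0.0278, 0.2237]
ee_rot: [0.0, 0.997, -0.08, 0.001]
contact_force: [0.1, -0.3, 0.2]
width: 0.0344
gripper_force: 0.0
```

```bash
python3 - <<'E'
from h import *
s=get_state(); print(s['position'],s['contact_force'],s['width'])
c=grab('scene'); t=grab('top'); w=grab('wrist')
o=np.zeros((600,800,3),np.uint8)
o[:300,:400]=cv2.resize(c['pixels'][205:325,225:385],(400,300),interpolation=cv2.INTER_CUBIC)
o[:300,400:]=cv2.resize(t['pixels'][60:210,190:390],(400,300),interpolation=cv2.INTER_CUBIC)
o[300:,:480]=cv2.resize(w['pixels'],(480,300),interpolation=cv2.INTER_AREA)
cv2.imwrite('pics/final.png',o)
E
```

```text
[ 0.48218262 -0.02779965  0.22367684] [ 0.0683943  -0.33697807  0.2129245 ] 0.03443956997826963
```

View pics/final.png

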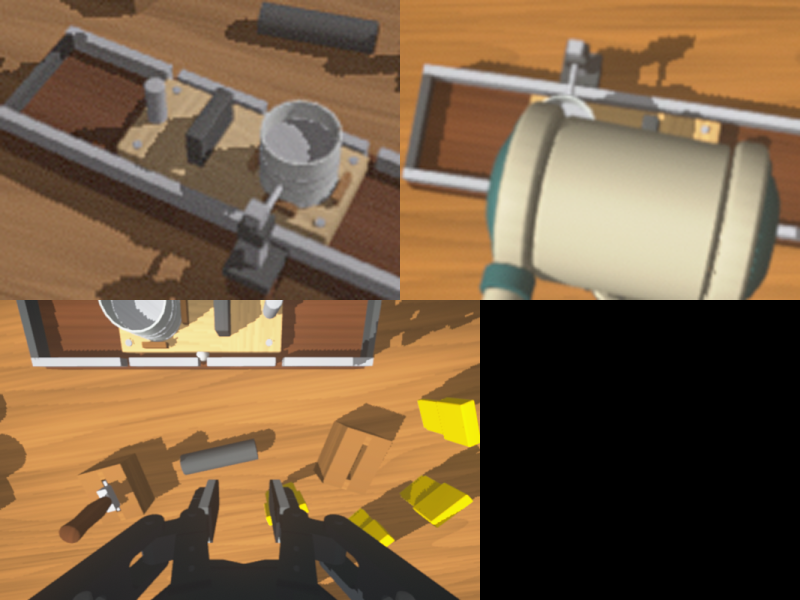

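The head sits flat on the deck (210,125), the ball is in the middle notch (202,355), the can is upright, and the knife and pipe are untouched. I'm handing in.

```bash
python3 -c "
from rig import sign_off; print(sign_off())"
```

```text
the job is handed in; nothing more can be done
None
```

The carrier is clicked into the middle notch with its can upright, the locking plate is seated fully down and released, the knife and pipe are untouched, and the job was handed in at about 18 s of the 59 s allowed.

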